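# Clamp the board in the routing jig

### The job

Clamp the loose board in the plywood jig ready for routing: with a finger, push the two cam levers outward, each all the way round to its stop, so that they squeeze the board flat against the fence along its whole length. Do not lift the board, and leave the other things lying about where they are.

Things in the scene. Friction and masses are not known exactly. Their poses are not given: they have to be found in the camera images.
- jig: plywood clamping jig fixed to the table, base 200 (x) x 400 (y) x 18 mm. Origin: centre of its underside, on the table; x points away from the robot to the fence, y left along the fence, z up. The fence, 360 mm long, top 63 mm above the table, has its face at x = 45.5 mm. Two low end stops (22 mm tall, inner faces at y = -144 and 144 mm) stand off the board's ends.
- board: beech board, 70 (x) x 280 (y) x 30 mm, 0.3 to 0.6 kg, lying loose on the jig base (top 48 mm above the table) between the cams and the fence; origin at the centre of its underside, axes like the jig's. At the start there is a gap of about 4 to 6 mm to the fence and it is slightly askew.
- board_left_corner (a point): middle of the upright edge of the board at its left end on the side facing the fence; its x in the jig's frame is 45.5 mm when that end touches the fence.
- board_right_corner (a point): the same at the board's right end.
- left_lever (a joint): angle (rad) of the left cam lever about its upright pivot. At 0 it points along the jig's -x, towards the robot; it grows as the lever swings outward (clockwise seen from above) and ends at a firm stop at 1.571, pointing along the jig's +y, parallel to the fence. It stays where it is left, and takes about 1 to 10 N at the knob; the last part of the turn squeezes the board.
- left_pivot (a point): on the left lever's pivot axis, at the bar's mid-height, 54 mm above the table; at x = -60, y = +90 mm in the jig's frame. Under the bar here an off-centre aluminium disc (the cam, 47.5 mm across, centre 12 mm off the pivot, 20 to 44 mm above the table) turns with the lever and pushes the board towards the fence.
- left_knob (a point): on the axis of the left lever's end knob, 110 mm from the pivot, 54 mm above the table; moves with the lever. The knob is black, upright, 26 mm across, 40 to 74 mm above the table; the lever is a dark steel bar, 18 mm wide, 46 to 62 mm above the table, from the pivot to the knob.
- right_lever (a joint): angle (rad) of the right cam lever about its upright pivot. At 0 it points along the jig's -x, towards the robot; it grows as the lever swings outward (anticlockwise seen from above) and ends at a firm stop at 1.571, pointing along the jig's -y, parallel to the fence. It stays where it is left, and takes about 1 to 10 N at the knob; the last part of the turn squeezes the board.
- right_pivot (a point): on the right lever's pivot axis, at the bar's mid-height, 54 mm above the table; at x = -60, y = -90 mm in the jig's frame. Under the bar here an off-centre aluminium disc (the cam, 47.5 mm across, centre 12 mm off the pivot, 20 to 44 mm above the table) turns with the lever and pushes the board towards the fence.
- right_knob (a point): on the axis of the right lever's end knob, 110 mm from the pivot, 54 mm above the table; moves with the lever. The knob is black, upright, 26 mm across, 40 to 74 mm above the table; the lever is a dark steel bar, 18 mm wide, 46 to 62 mm above the table, from the pivot to the knob.
- offcut: offcut of pale wood, 34 x 45 x 28 mm, lying on the jig base midway between the two cams; origin at the centre of its underside. Bystander.
- pencil: brown carpenter's pencil, 140 x 8 x 8 mm, lying on the table in front of the jig, roughly between the levers. Bystander.
- wrench: flat steel open-end wrench, 180 mm long, 8 mm thick, lying on the table in front of the jig, to the right. Bystander.
- square: try square, brown stock 110 mm and steel blade 160 mm, lying flat to the right of the jig. Bystander.
- screwdriver: screwdriver, 200 mm long, handle 26 mm thick, lying in front of the jig, to the left. Bystander.

How it is judged:
By the outcome, as a careful person would: the job done as asked, in the order asked, and still so for the second after the job is handed in, with the robot touching nothing.
It also fails if it takes over 58 s, if anything falls off the work surface, if the arm or the gripper's body presses on something with over 40 N, if the wrist force passes 120 N, or if a joint passes its speed limit or range.

### The arm

A 6-joint arm with a two-finger parallel gripper is mounted at the origin on the work surface. World frame = base frame: x ahead of the robot, y to its left, z up, the work surface at z = 0. Lengths are in mm, angles in rad, forces in N, time in s.
With the tool pointing down it reaches from about 425 to 950 mm from the base axis. Payload 3.5 kg.
Tool frame: the origin (TCP) lies between the finger pads; the fingertips stand 17 mm ahead of it and the grasp point (between the pads) lies 2 mm behind it; z points along the fingers, y is the direction in which the jaws open and shut (so a half turn about z gives the same grasp; the last joint's range is limited). The gripper opens to 85 mm and grips with 20 to 120 N. Pads are 22 mm wide; open, the fingers measure 114 mm over their backs; the gripper's body (76 mm by 85 mm) begins 54 mm behind the grasp point. The pads swing forward as they close: fully open they stand 13 mm farther back than shut.
Start: joints at [-1.333, 0.286, 1.577, -0, 1.279, -0.15], TCP at [255.275, -624.853, 214.425] pointing down, gripper open.
Joint ranges: [-2.77, 2.77], [-0.9, 2.22], [0.21, 2.48], [-1.53, 4.67], [0.24, 2.81], [-2.84, 2.84]. Speed limits (rad/s): [2.79, 2.79, 3.14, 3.14, 3.14, 3.14].

### API

Orientations are given as a unit quaternion [x, y, z, w].
In Python, from station import get_obs, capture, job_done gives the robot as it stands. The module is installed in compiled form; this text tells all that it offers.
- The arm moves only by the shell command python3 -m pendant 'ROWS'. ROWS is JSON, a list of rows, each an object of numbers: "grip": the closure, from -1 (fully open) to 1 (shut); "tx", "ty", "tz": the shift along the tool's x, y, z in mm; "roll": the turn about the tool's z in degrees. In form: [{"grip": .., "tx": .., "ty": .., "tz": .., "roll": ..}, ...]. A call has 1 to 8 rows; each row shifts and turns the commanded pose from where the row before left it, along the tool's axes as they then stand; what a row does not reach is not made up. A row lasts 1/8 s, in which the tool goes at most 62.5 mm and 10.7 degrees, less where a joint would pass 70% of its speed; a pose out of reach is approached as far as the arm can. A call is refused whole if a number of a shift passes 62.5 or a number of a turn 10.7, either way. A call with a gripper value outside its range is refused whole. The fingers move at their own pace and stop on an object; the grip force is fixed at half the most. Time passes only in rows, so rows that do not move let the fingers close. It gives the time, the measured TCP pose, the force and the opening at its end, in the units of the state.
- get_obs(): the state, without advancing time (a new reading comes with each control period).
- capture(name): name is "scene" or "side" or "wrist"; returns a dict with "frame" (420x560x3 uint8, red, green, blue), "intrinsics" (3x3 intrinsics, pixels), "k1" (the pictures are not rectified: a ray, as slopes to the right and down, at radius r is drawn at 1 + k1 r^2 times it, then the intrinsics apply), "extrinsics" (4x4, takes a point from camera to world coordinates); the wrist camera has in their place "mount" (4x4, takes a point from camera to tool coordinates, whose origin is the TCP and whose axes are the flange's). Camera axes: x right, y down, z forward; pixel columns grow to the right and rows downward; lengths in mm; the calibration is good to about 2 mm. A picture is of the moment at which its call begins: read the wrist's pose just before it. There is no depth.
- job_done(): hands the job in, once; it reports no verdict.
The state is a dict: "time": time; "qpos": joint angles; "qvel": joint speeds; "effort": joint torques, N m; "ee_pos": TCP position; "tcp_rot": TCP orientation; "wrist_force": force on the tool from outside, world axes, zero at the start; "ft_torque": the same for the moment, N m; "grip_width": finger opening in mm.
Only numpy, scipy, OpenCV 4.12 (cv2) and the standard library are available. Lean on these libraries where they do the work, as an engineer would, in place of code of your own. Each camera call takes 0.05 s, during which the arm holds its last target.

## Working session

There is one attempt and no reset: what is moved stays moved. The work goes in short steps, Python scripts to look and compute and a shell command to move; the robot and the scene stay as the last step left them, time stands still between calls to the robot, and variables do not carry over. Pictures are saved under pics/ and viewed, and the job is handed in when it is done.

```bash
mkdir -p pics
cat > h.py <<'E'
import numpy as np, cv2
from station import get_obs, capture
def snap(n,f):
    c=capture(n); cv2.imwrite('pics/'+f, cv2.cvtColor(c['frame'],cv2.COLOR_RGB2BGR)); np.save('pics/'+f[:-4]+'.npy',c,allow_pickle=True); return c
def load(f): return np.load('pics/'+f+'.npy',allow_pickle=True).item()
def ray(c,u,v,T=None):
    K=np.array(c['intrinsics']);p=cv2.undistortPoints(np.array([[[u,v]]],float),K,np.array([c['k1'],0,0,0,0.]))
    # cv2 model: distorted = undist*(1+k1 r^2), same
    d=np.array([p[0,0,0],p[0,0,1],1.]);E=np.array(c['extrinsics']) if T is None else T
    return E[:3,3],E[:3,:3]@d
def onplane(c,u,v,z,T=None):
    o,d=ray(c,u,v,T);return o+d*(z-o[2])/d[2]
def proj(c,P,T=None):
    E=np.array(c['extrinsics']) if T is None else T
    p=np.linalg.inv(E)@np.append(P,1);s=p[:2]/p[2];s=s*(1+c['k1']*(s@s));K=np.array(c['intrinsics']);return K[:2,:2]@s+K[:2,2]
E
python3 - <<'E'
from h import *
for n in('scene','side','wrist'):
    c=snap(n,n+'0.png');print(n,c['k1'],c.get('extrinsics',c.get('mount')))
o=get_obs();print(o)
E
```

```text
scene -0.10941690349565601 [[ 8.03786290e-01  3.94692471e-01 -4.45135321e-01  1.13618740e+03]
 [ 5.94901238e-01 -5.27607586e-01  6.06401478e-01 -7.66760169e+02]
 [ 4.48532568e-03 -7.52228747e-01 -6.58886783e-01  9.03399380e+02]
 [ 0.00000000e+00  0.00000000e+00  0.00000000e+00  1.00000000e+00]]
side -0.10704677280776602 [[-7.05647584e-01 -5.41107001e-01  4.57454588e-01  1.18705945e+01]
 [-7.08562078e-01  5.39906443e-01 -4.54357585e-01  5.39546237e+02]
 [-1.12660883e-03 -6.44751306e-01 -7.64391578e-01  9.77253545e+02]
 [ 0.00000000e+00  0.00000000e+00  0.00000000e+00  1.00000000e+00]]
wrist -0.02742379672125076 [[-9.38739176e-05 -9.64753837e-01 -2.63153994e-01  6.59953142e+01]
 [ 9.99999851e-01 -2.31921042e-04  4.93523999e-04 -6.14196070e-02]
 [-5.37160120e-04 -2.63153908e-01  9.64753716e-01 -1.60194801e+02]
 [ 0.00000000e+00  0.00000000e+00  0.00000000e+00  1.00000000e+00]]
{'time': 0.15, 'qpos': array([-1.33300261e+00,  2.87018756e-01,  1.57783797e+00,  2.01813179e-05,
        1.27862804e+00, -1.49990789e-01]), 'qvel': array([ 3.94910374e-04, -1.64992644e-03, -4.37718922e-03,  1.01330035e-03,
        1.00191366e-03, -1.30395888e-05]), 'effort': array([-2.95931441e-04, -4.06600964e+01, -2.93141645e+01, -1.66524624e-04,
        3.91940324e-03,  1.05565029e-06]), 'ee_pos': array([ 255.15095891, -624.32713793,  213.32872935]), 'tcp_rot': array([ 9.81261834e-01,  1.92676717e-01, -3.18691132e-05, -9.45572532e-04]), 'wrist_force': array([-0.19906289, -0.12240864,  0.32801793]), 'ft_torque': array([ 0.00465226, -0.06351118,  0.02560499]), 'grip_width': 85.46443189026493}
```

View pics/scene0.png

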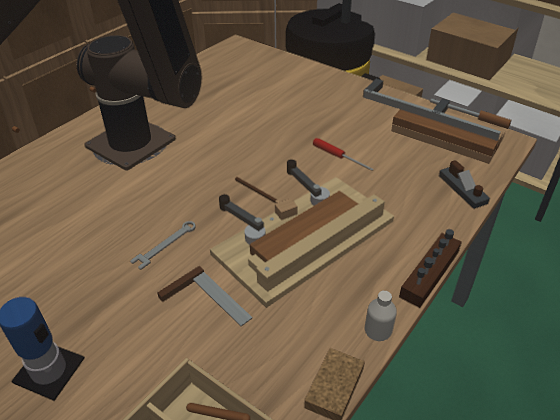

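View pics/side0.png

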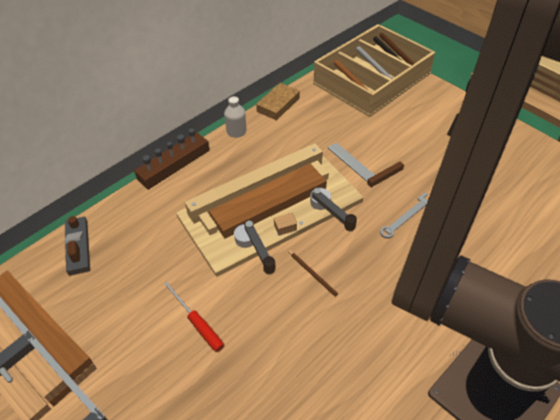

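The scene view shows the jig around (300,240), with knobs near (224,202) (right) and (291,165) (left). In the side view the left knob is near (268,264) and the right near (350,222). I'll enlarge both for precise pixels.

Run:
```python
from h import *
a=cv2.imread('pics/scene0.png');b=cv2.imread('pics/side0.png')
cv2.imwrite('pics/sc_c.png',cv2.resize(a[150:310,200:400],None,fx=4,fy=3.75,interpolation=cv2.INTER_CUBIC)[:600])
cv2.imwrite('pics/si_c.png',cv2.resize(b[140:290,170:370],None,fx=4,fy=4,interpolation=cv2.INTER_CUBIC))
```

```text
(no output)
```

View pics/sc_c.png

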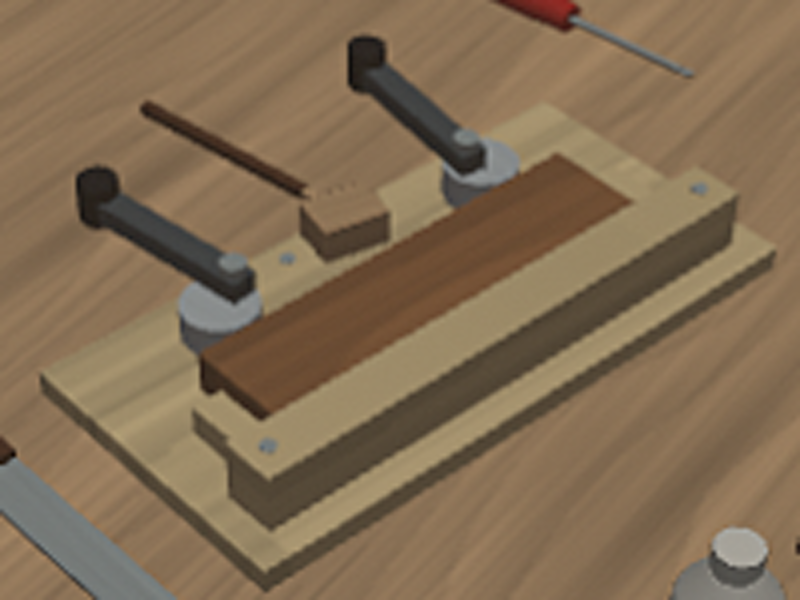

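View pics/si_c.png

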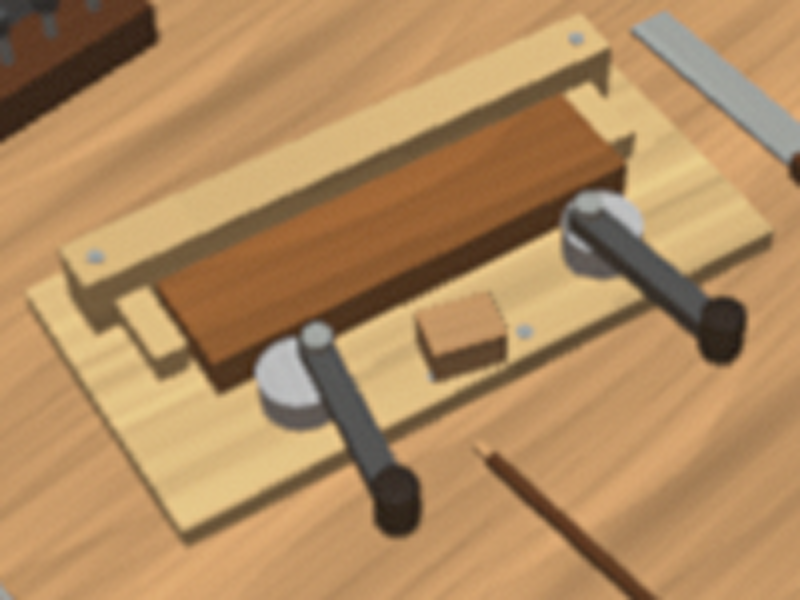

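Run:
```python
from h import *
a=load('scene0');b=load('side0')
S=lambda x,y:(200+x/4,150+y/3.75)
D=lambda x,y:(170+x/4,140+y/4)
def both(n,s,d,z):
    p=onplane(a,*S(*s),z)if s else None;q=onplane(b,*D(*d),z) if d else None
    t=''
    if s and d:
        o1,d1=ray(a,*S(*s));o2,d2=ray(b,*D(*d));k=np.linalg.lstsq(np.c_[d1,-d2],o2-o1,rcond=None)[0];t=((o1+k[0]*d1+o2+k[1]*d2)/2).round(1)
    print(n,None if p is None else p.round(1),None if q is None else q.round(1),'tri',t)
both('Rknob',(97,178),(722,312),74)
both('Lknob',(367,47),(397,482),74)
both('Rpiv',(233,262),(591,205),65)
both('Lpiv',(467,138),(316,332),65)
both('NR',(41,377),(770,236),18)
both('FR',(265,572),None,18)
both('FL',(775,250),(28,293),18)
both('NL',(545,105),(187,533),18)
both('fenceboltR',(268,446),(576,39),63)
both('fenceboltL',(699,188),(95,257),63)
both('pencil tip',(307,193),(480,447),4)
both('pencil end',(147,106),(640,597),4)
both('offc',(345,200),(462,318),46)
c=a
for n,(u,v) in dict(wr1=(189,224),wr2=(136,262)).items(): print(n,onplane(a,u,v,8).round())
for n,(u,v) in dict(sd1=(316,143),sd2=(373,169)).items(): print(n,onplane(a,u,v,13).round())
for n,(u,v) in dict(sq1=(160,296),sq2=(201,271)).items(): print(n,onplane(a,u,v,10).round())
o=get_obs()
from scipy.spatial.transform import Rotation as R
print(R.from_quat(o['tcp_rot']).as_matrix().round(3))
```

```text
Rknob [444.6 -81.3  74. ] [437.9 -77.2  74. ] tri [440.5 -78.9  70.2]
Lknob [491.  122.1  74. ] [481.9 125.9  74. ] tri [486.  125.2  69.5]
Rpiv [550.2 -86.   65. ] [547.4 -90.2  65. ] tri [548.8 -88.1  65.7]
Lpiv [589.8  89.7  65. ] [589.8  84.6  65. ] tri [590.   86.5  66.9]
NR [ 494.4 -191.    18. ] [ 482.4 -180.3   18. ] tri [ 487.3 -186.     9.4]
FR [ 686.  -230.8   18. ] None tri 
FL [771.5 156.   18. ] [760.7 161.4  18. ] tri [767.7 160.1  12. ]
NL [579.6 198.   18. ] [566.3 202.9  18. ] tri [573.2 202.4  11.2]
fenceboltR [ 656.1 -188.6   63. ] [ 649.6 -186.3   63. ] tri [ 653.1 -187.7   59.9]
fenceboltL [726.2 133.3  63. ] [719.8 135.9  63. ] tri [723.8 135.2  59.9]
pencil tip [502.2  44.    4. ] [502.7  44.7   4. ] tri [502.4  44.4   3.9]
pencil end [360.9  54.6   4. ] [373.7  53.8   4. ] tri [368.6  53.1   8.7]
offc [554.1  14.4  46. ] [551.4  10.3  46. ] tri [552.9  12.1  46.7]
wr1 [ 387. -150.    8.]
wr2 [ 378. -311.    8.]
sd1 [444. 303.  13.]
sd2 [635. 295.  13.]
sq1 [ 494. -347.   10.]
sq2 [ 514. -244.   10.]
[[ 0.926  0.378 -0.   ]
 [ 0.378 -0.926  0.002]
 [ 0.    -0.002 -1.   ]]
```

View pics/wrist0.png

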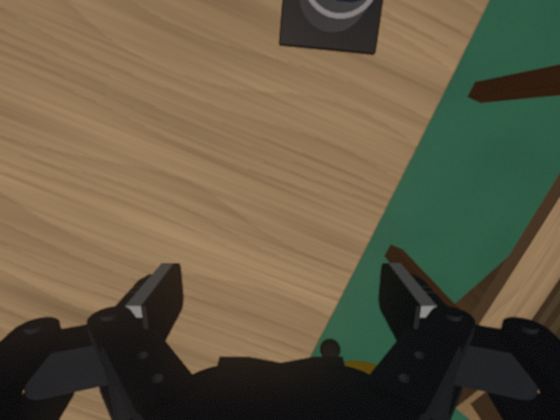

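Measurements agree with the given sizes. The pivots come out 179.4 mm apart against 180 expected. The jig is yawed about -12.6° with its origin near (628,-14), and both levers are at about 0.13 rad. Next I'll work out the move numbers.

```bash
cat >> h.py <<'E'
from scipy.spatial.transform import Rotation as R
PIV={'R':np.array([548.8,-88.1]),'L':np.array([590,86.5])}
KN={'R':np.array([440.5,-78.9]),'L':np.array([486,125.2])}
def st():
    o=get_obs();M=R.from_quat(o['tcp_rot']).as_matrix();return o,M
def go(P):
    o,M=st();d=M.T@(np.array(P,float)-o['ee_pos']);print('shift tool',d.round(1),'heading',np.degrees(np.arctan2(M[1,0],M[0,0])).round(1),'q6',o['qpos'][5].round(2),'t',round(o['time'],2))
E
python3 - <<'E'
from h import *
a=load('scene0');print('router',onplane(a,45,385,0).round(),onplane(a,20,305,150).round())
p,k=PIV['R'],KN['R'];r=(k-p)/np.linalg.norm(k-p);t=np.array([-r[1],r[0]])
print('lever dir',np.degrees(np.arctan2(r[1],r[0])),'tangent',t)
print('standoff start',k-36*t)
go([500,-150,213]);
o,M=st();M0=M.T
print('second leg',(M0@(np.array([*(k-38*t),0])-np.array([500,-150,0]))).round(1))
E
```

```text
router [ 469. -625.    0.] [ 410. -581.  150.]
lever dir 175.14442597910707 tangent [-0.08464435 -0.99641123]
standoff start [443.54719666 -43.02919582]
shift tool [ 406.  -346.5    1.1] heading 22.2 q6 -0.15 t 0.15
second leg [ -10.9 -122.2    0.2]
```

```bash
python3 -m pendant '[{"grip":1,"ty":-50},{"grip":1,"ty":-50},{"grip":1,"ty":-50},{"grip":1,"ty":-50},{"grip":1,"tx":55,"ty":-10},{"grip":1,"tx":55,"ty":-10},{"grip":1,"tx":55,"ty":-10},{"grip":1,"tx":55,"ty":-10}]'
python3 -m pendant '[{"grip":1,"tx":35,"ty":-45},{"grip":1,"tx":35,"ty":-45},{"grip":1,"tx":35,"ty":-45},{"grip":1,"tx":35,"ty":-45},{"grip":1,"tx":30,"ty":-45},{"grip":1}]'
python3 -m pendant '[{"grip":1,"roll":-10.5},{"grip":1,"roll":-10.5},{"grip":1,"roll":-10.5},{"grip":1,"roll":-10.5},{"grip":1,"roll":-10.5},{"grip":1,"roll":-10.5},{"grip":1}]'
python3 - <<'E'
from h import *
go([443.5,-43,63]);o,M=st();snap('wrist','w1.png');T=np.eye(4);T[:3,:3]=M;T[:3,3]=o['ee_pos'];print(o['ee_pos'],o['wrist_force'],o['grip_width'])
c=load('w1');m=T@np.array(c['mount']);np.save('pics/w1T.npy',m)
for k in 'RL': print(k,proj(c,np.append(KN[k],74),m),proj(c,np.append(PIV[k],62),m))
E
```

```text
shift tool [ 394.1 -466.7  151.3] heading 22.2 q6 -0.15 t 0.15
[ 255.15095891 -624.32713793  213.32872935] [-0.19906289 -0.12240864  0.32801793] 85.46443189026493
R [-263.28147489 -262.46857845] [-195.17082347 -375.53388781]
L [-240.91178442 -212.92044563] [-131.20625673 -234.41001953]invalid input at $[0]: expected keys grip, tx, ty, tz, roll
invalid input at $[0]: expected keys grip, tx, ty, tz, roll
invalid input at $[0]: expected keys grip, tx, ty, tz, roll
```

View pics/w1.png

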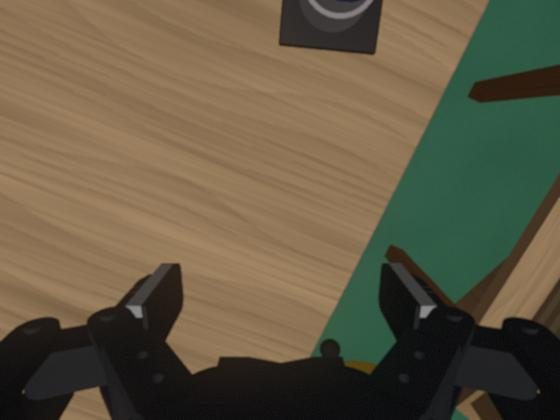

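All five keys are required in each row, so the calls were refused and nothing moved. I'll resend them with full rows.

```bash
python3 -m pendant '[{"grip":1,"tx":0,"ty":-50,"tz":0,"roll":0},{"grip":1,"tx":0,"ty":-50,"tz":0,"roll":0},{"grip":1,"tx":0,"ty":-50,"tz":0,"roll":0},{"grip":1,"tx":0,"ty":-50,"tz":0,"roll":0},{"grip":1,"tx":55,"ty":-10,"tz":0,"roll":0},{"grip":1,"tx":55,"ty":-10,"tz":0,"roll":0},{"grip":1,"tx":55,"ty":-10,"tz":0,"roll":0},{"grip":1,"tx":55,"ty":-10,"tz":0,"roll":0}]'
python3 -m pendant '[{"grip":1,"tx":35,"ty":-45,"tz":0,"roll":0},{"grip":1,"tx":35,"ty":-45,"tz":0,"roll":0},{"grip":1,"tx":35,"ty":-45,"tz":0,"roll":0},{"grip":1,"tx":35,"ty":-45,"tz":0,"roll":0},{"grip":1,"tx":30,"ty":-45,"tz":0,"roll":0},{"grip":1,"tx":0,"ty":0,"tz":0,"roll":0}]'
python3 - <<'E'
from h import *
go([443.5,-43,63])
E
```

```text
time: 1.2
ee_pos: [369.4, -318.3, 214.6]
tcp_rot: [0.981, 0.193, 0.0, 0.0]
wrist_force: [0.1, -0.3, 0.6]
grip_width: 0.2
time: 1.95
ee_pos: [440.5, -43.7, 214.3]
tcp_rot: [0.981, 0.196, 0.0, -0.0]
wrist_force: [0.1, -0.5, -0.0]
grip_width: -0.0
shift tool [  3.    0.5 151.3] heading 22.6 q6 0.85 t 1.95
```

```bash
python3 -m pendant '[{"grip":1,"tx":3,"ty":0,"tz":0,"roll":-10.5},{"grip":1,"tx":0,"ty":0,"tz":0,"roll":-10.5},{"grip":1,"tx":0,"ty":0,"tz":0,"roll":-10.5},{"grip":1,"tx":0,"ty":0,"tz":0,"roll":-10.5},{"grip":1,"tx":0,"ty":0,"tz":0,"roll":-10.5},{"grip":1,"tx":0,"ty":0,"tz":0,"roll":-10.3},{"grip":1,"tx":0,"ty":0,"tz":0,"roll":0}]'
python3 - <<'E'
from h import *
go([443.5,-43,63]);o,M=st();T=np.eye(4);T[:3,:3]=M;T[:3,3]=o['ee_pos'];snap('wrist','w1.png');print(o['ee_pos'],o['wrist_force'],o['grip_width'])
c=load('w1');m=T@np.array(c['mount']);np.save('pics/w1T.npy',m)
for k in 'RL': print(k,proj(c,np.append(KN[k],74),m),proj(c,np.append(PIV[k],62),m))
E
```

```text
time: 2.82
ee_pos: [443.1, -46.7, 214.3]
tcp_rot: [0.738, 0.674, -0.0, 0.0]
wrist_force: [-0.3, -0.2, -0.2]
grip_width: -0.2
shift tool [3.800e+00 1.000e-01 1.513e+02] heading 84.8 q6 -0.24 t 2.83
[443.07817845 -46.70714658 214.33625975] [-0.31027851 -0.19464237 -0.18041337] -0.17661500297014573
R [281.40513678 229.20043199] [390.48792124 224.79592503]
L [315.00704692 -16.51858502] [436.5389305   28.35940853]
```

View pics/w1.png

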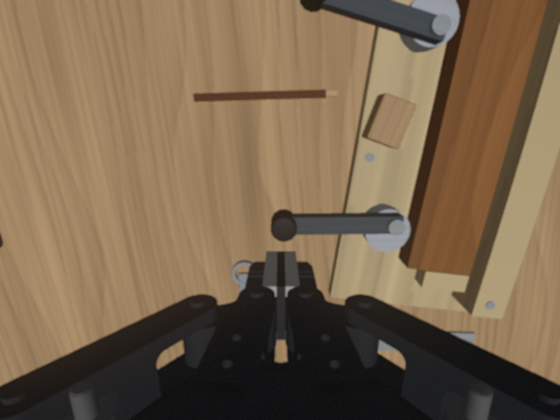

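The wrist view shows the right knob at (283,222) and its pivot bolt at (396,227), within about 6 px of what my measurements predict. I'll refine from these pixels.

Run:
```python
from h import *
c=load('w1');m=np.load('pics/w1T.npy')
print('Rk',onplane(c,284,216,74,m).round(1),onplane(c,283,220,74,m).round(1),'Rp',onplane(c,397,227,66,m).round(1),'Lp',onplane(c,441,24,66,m).round(1),'Lk',onplane(c,313,0,74,m).round(1),'floor under tcp',proj(c,[443,-46.7,74],m))
```

```text
Rk [444.1 -66.   74. ] [442.8 -69.9  74. ] Rp [553.9 -89.6  66. ] Lp [592.   88.8  66. ] Lk [483.6 113.4  74. ] floor under tcp [280.97850095 196.25972676]
```

The visible blob includes the knob's near side, so its top centre is at about (282,228), which matches the prediction. I'll add clearance and descend.

```bash
python3 -m pendant '[{"grip":1,"tx":9,"ty":0,"tz":0,"roll":0},{"grip":1,"tx":0,"ty":0,"tz":40,"roll":0},{"grip":1,"tx":0,"ty":0,"tz":40,"roll":0},{"grip":1,"tx":0,"ty":0,"tz":40,"roll":0},{"grip":1,"tx":0,"ty":0,"tz":31,"roll":0},{"grip":1,"tx":0,"ty":0,"tz":0,"roll":0}]'
python3 - <<'E'
from h import *
o,M=st();print(o['ee_pos'],o['wrist_force'])
p,k=PIV['R'],KN['R']
for ang in (0,):
  pt=M.T@np.append(p-o['ee_pos'][:2],0)
  print('pivot in tool',pt.round(1))
  for d in (2,5,6,8):
    a=np.radians(-d);A=np.array([[np.cos(a),-np.sin(a)],[np.sin(a),np.cos(a)]])
    for off in (38,24): 
      q=np.array([off*-1, 110.])  # pivot relative finger in tool: x=-off?, y
      r=(k-p)/np.linalg.norm(k-p);t=np.array([-r[1],r[0]]);f=k-off*t;q=(M.T@np.append(p-f,0))[:2]
      print(d,off,q.round(1),(q-A@q).round(2))
snap('side','s1.png')
E
```

```text
time: 3.62
ee_pos: [441.7, -35.7, 61.0]
tcp_rot: [0.737, 0.675, -0.002, -0.003]
wrist_force: [-0.8, 0.1, 0.3]
grip_width: -0.2
[441.72760598 -35.73789676  61.01575431] [-0.79192608  0.08142723  0.32787312]
pivot in tool [-42.8 111.2  -0.8]
2 38 [-37.7 108.8] [-3.82 -1.25]
2 24 [-23.7 108.8] [-3.81 -0.76]
5 38 [-37.7 108.8] [-9.63 -2.87]
5 24 [-23.7 108.8] [-9.57 -1.65]
6 38 [-37.7 108.8] [-11.58  -3.34]
6 24 [-23.7 108.8] [-11.5   -1.88]
8 38 [-37.7 108.8] [-15.51  -4.18]
8 24 [-23.7 108.8] [-15.37  -2.24]
```

View pics/s1.png

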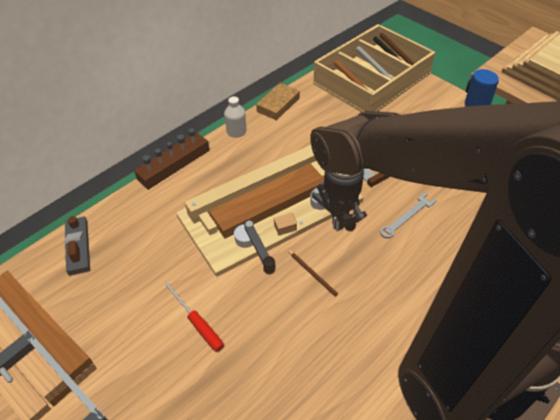

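```bash
python3 -m pendant '[{"grip":1,"tx":-6,"ty":1,"tz":0,"roll":0},{"grip":1,"tx":-6,"ty":1,"tz":0,"roll":0},{"grip":1,"tx":-4,"ty":0,"tz":0,"roll":0},{"grip":1,"tx":-3,"ty":0,"tz":0,"roll":0}]'
python3 -m pendant '[{"grip":1,"tx":-9.6,"ty":-1.7,"tz":0,"roll":-5},{"grip":1,"tx":-9.6,"ty":-1.7,"tz":0,"roll":-5},{"grip":1,"tx":-9.6,"ty":-1.7,"tz":0,"roll":-5},{"grip":1,"tx":-9.6,"ty":-1.7,"tz":0,"roll":-5}]'
python3 - <<'E'
from h import *
o,M=st();print(o['ee_pos'],o['wrist_force'],'pivot in tool',(M.T@np.append(PIV['R']-o['ee_pos'][:2],0)).round(1))
go([0,0,62]);snap('side','s2.png')
snap('wrist','w2.png')
E
```

```text
time: 4.18
ee_pos: [444.6, -56.4, 63.9]
tcp_rot: [0.737, 0.676, 0.0, 0.0]
wrist_force: [0.5, -0.2, -0.2]
grip_width: 0.0
time: 4.68
ee_pos: [439.2, -94.8, 63.5]
tcp_rot: [0.608, 0.794, 0.0, 0.0]
wrist_force: [1.1, 0.5, 1.0]
grip_width: 0.1
[439.16741636 -94.79177381  63.50204895] [1.09167938 0.52990612 1.03286164] pivot in tool [-22.2 107.6   0. ]
shift tool [ 206.5 -399.     1.5] heading 105.2 q6 -0.7 t 4.67
```

View pics/s2.png

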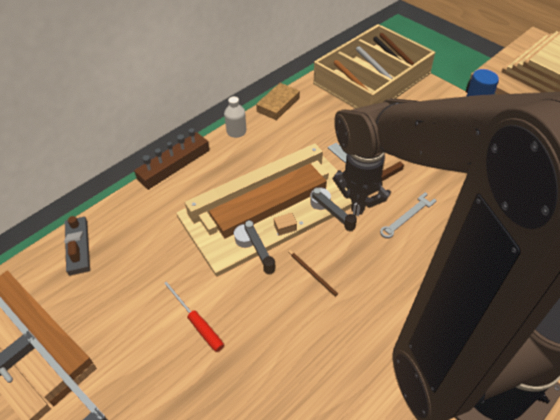

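View pics/w2.png

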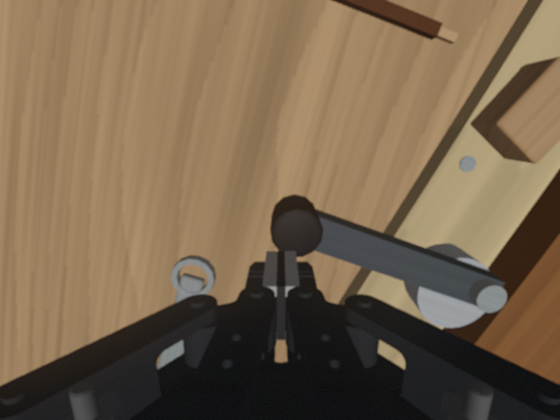

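The side view shows the right knob still at about (350,222), so it looks unmoved. I'll check the geometry before going further.

Run:
```python
from h import *
c=load('w2');o,M=st();T=np.eye(4);T[:3,:3]=M;T[:3,3]=o['ee_pos'];m=T@np.array(c['mount'])
print('knob',onplane(c,298,232,74,m),'piv',onplane(c,491,295,66,m))
I=np.array(c['mount'])
for z in(-20,0,17):print(z,proj(c,[0,0,z],I),proj(c,[0,14,z],I),proj(c,[11,0,z],I))
for k in [KN['R']]: print(proj(c,np.append(k,74),m))
b=cv2.imread('pics/s2.png');cv2.imwrite('pics/s2c.png',cv2.resize(b[140:290,270:470],None,fx=4,fy=4,interpolation=cv2.INTER_CUBIC))
s=load('s2');print('side tip',proj(s,np.append(o['ee_pos'][:2],46)),proj(s,np.append(o['ee_pos'][:2],63)))
```

```text
knob [442.87297414 -77.71024716  74.        ] piv [554.68392721 -87.96634861  66.        ]
-20 [281.66788346 271.2492541 ] [311.84078898 271.23352267] [281.68760555 249.08505004]
0 [281.54830311 254.60697972] [308.3505576  254.59753349] [281.56351694 234.6666718 ]
17 [281.46577772 243.12953077] [305.94164118 243.12331557] [281.47824402 224.76419378]
[292.56196936 233.06582618]
side tip [354.10562264 221.1406464 ] [354.82750343 216.32612268]
```

View pics/s2c.png

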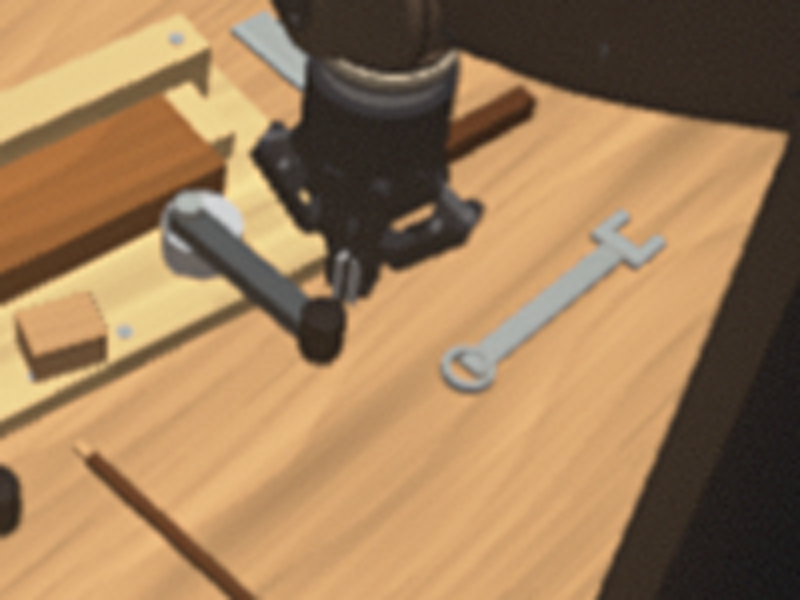

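Run:
```python
from h import *
s=load('s2');c=load('w2');o,M=st();T=np.eye(4);T[:3,:3]=M;T[:3,3]=o['ee_pos'];m=T@np.array(c['mount'])
def tri(A,B):
    (o1,d1),(o2,d2)=A,B;k=np.linalg.lstsq(np.c_[d1,-d2],o2-o1,rcond=None)[0];return (o1+k[0]*d1),(o2+k[1]*d2)
x=snap('scene','c2.png')
print(proj(x,np.append(o['ee_pos'][:2],46)),proj(x,np.append(o['ee_pos'][:2],63)))
for su in[(356,214),(354,214)]:
  p,q=tri(ray(s,*su),ray(c,281,253,m));print(p.round(),q.round(), 'tool',(M.T@((p+q)/2-o['ee_pos'])).round(1))
b=cv2.imread('pics/c2.png');cv2.imwrite('pics/c2c.png',cv2.resize(b[130:280,150:350],None,fx=4,fy=4,interpolation=cv2.INTER_CUBIC))
w=cv2.imread('pics/w2.png');cv2.imwrite('pics/w2c.png',cv2.resize(w[190:360,180:390],None,fx=3.5,fy=3.5,interpolation=cv2.INTER_CUBIC))
```

```text
[219.59061867 208.65163353] [219.01083532 203.24602956]
[435. -92.  77.] [438. -89.  77.] tool [  5.1  -1.8 -13.3]
[438. -88.  79.] [437. -88.  79.] tool [  7.3  -0.1 -15.3]
```

View pics/c2c.png

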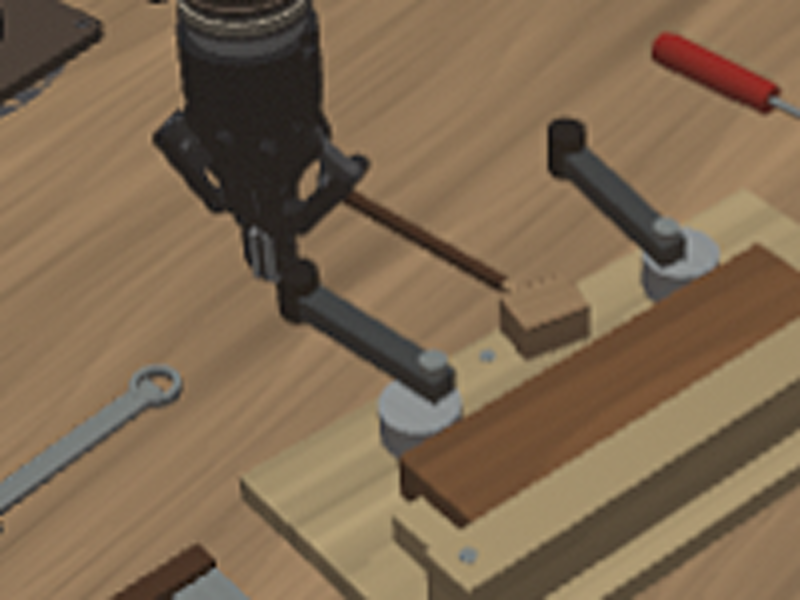

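View pics/w2c.png

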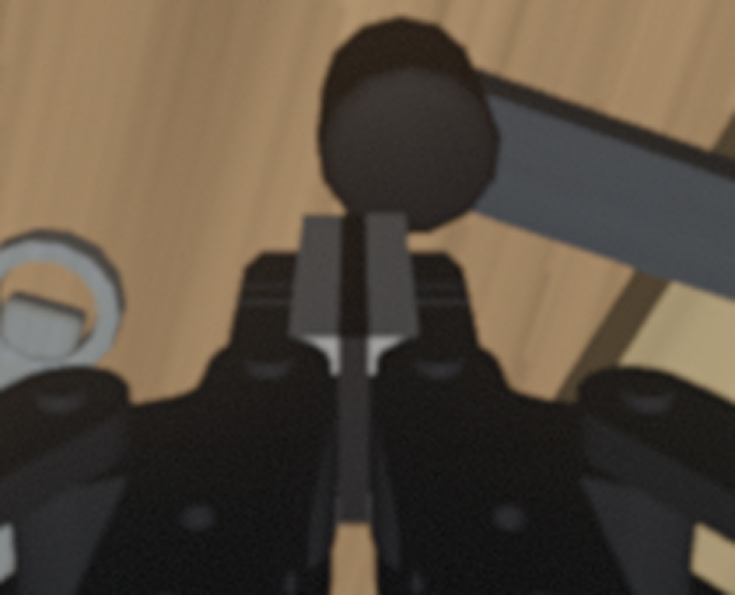

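The tip of the shut fingers triangulates to about z = 77, so it passed just over the knob. The lever was not touched and the forces stayed near 1 N. The real tip stands about 14 mm behind the TCP rather than 17 mm ahead of it. I'll go back over the knob, descend about 27 mm lower, and check there.

```bash
python3 -m pendant '[{"grip":1,"tx":0,"ty":0,"tz":-30,"roll":0},{"grip":1,"tx":9.3,"ty":2.4,"tz":0,"roll":5},{"grip":1,"tx":9.3,"ty":2.4,"tz":0,"roll":5},{"grip":1,"tx":9.3,"ty":2.4,"tz":0,"roll":5},{"grip":1,"tx":9.3,"ty":2.4,"tz":0,"roll":5},{"grip":1,"tx":15,"ty":-1,"tz":0,"roll":0},{"grip":1,"tx":6,"ty":0,"tz":0,"roll":0},{"grip":1,"tx":0,"ty":0,"tz":0,"roll":0}]'
python3 -m pendant '[{"grip":1,"tx":0,"ty":0,"tz":28,"roll":0},{"grip":1,"tx":0,"ty":0,"tz":28,"roll":0},{"grip":1,"tx":0,"ty":0,"tz":0,"roll":0}]'
python3 - <<'E'
from h import *
o,M=st();print(o['ee_pos'],o['wrist_force'],'pivot in tool',(M.T@np.append(PIV['R']-o['ee_pos'][:2],0)).round(1))
T=np.eye(4);T[:3,:3]=M;T[:3,3]=o['ee_pos'];np.save('pics/w3T.npy',T)
for n,f in(('side','s3'),('scene','c3'),('wrist','w3')):
    c=snap(n,f+'.png')
    if n!='wrist': print(n,[proj(c,np.append(o['ee_pos'][:2],z)).round() for z in(19,36,50)])
b=cv2.imread('pics/s3.png');c=cv2.imread('pics/c3.png')
cv2.imwrite('pics/m3.png',np.vstack([cv2.resize(b[170:270,270:470],None,fx=3,fy=3,interpolation=cv2.INTER_CUBIC),cv2.resize(c[150:250,150:350],None,fx=3,fy=3,interpolation=cv2.INTER_CUBIC)]))
E
```

```text
time: 5.82
ee_pos: [444.7, -34.9, 93.4]
tcp_rot: [0.737, 0.676, -0.0, -0.0]
wrist_force: [0.3, 0.3, 0.4]
grip_width: -0.2
time: 6.2
ee_pos: [442.7, -35.0, 35.5]
tcp_rot: [0.737, 0.676, -0.001, -0.002]
wrist_force: [0.1, 1.4, 0.7]
grip_width: 0.0
[442.67927279 -35.0111037   35.46071485] [0.14061625 1.40050141 0.70753311] pivot in tool [-43.7 110.3  -0.6]
side [array([334., 243.]), array([335., 238.]), array([335., 234.])]
scene [array([238., 204.]), array([237., 199.]), array([237., 195.])]
```

View pics/m3.png

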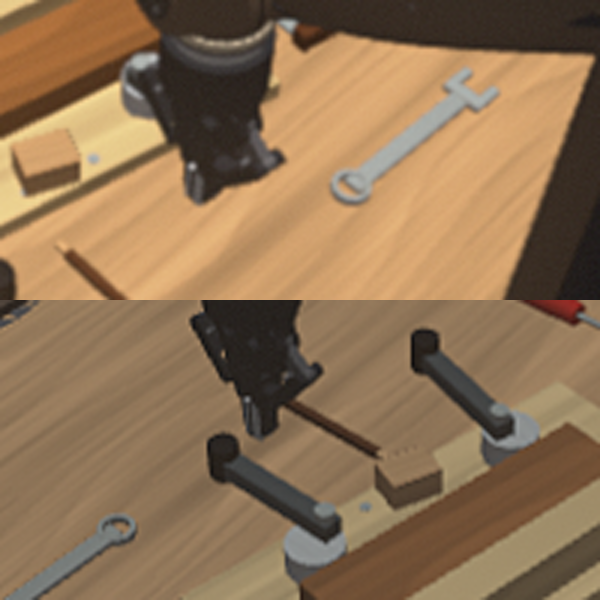

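View pics/w3.png

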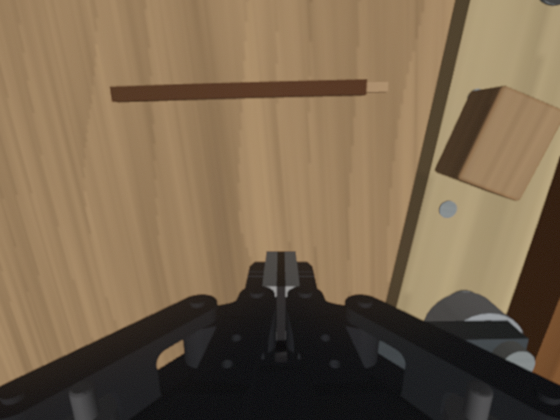

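Side view tip at (336,236) and scene tip at (237,196) put the tip at z ≈ 46, as wanted. Before pushing I'll check how high the side linkages hang over the bar and knob.

Run:
```python
from h import *
c=load('c3');s=load('s3')
for im,p in((c,(257,174)),(c,(253,180)),(c,(215,156)),(s,(363,223)),(s,(360,226)),(c,(237,195.7)),(s,(336.5,236.5))):
    o,d=ray(im,*p)
    for y in (-35,):
        k=(y-o[1])/d[1];print(p,(o+k*d).round())
```

```text
(257, 174) [509. -35. 145.]
(253, 180) [496. -35. 121.]
(215, 156) [380. -35. 138.]
(363, 223) [377. -35. 147.]
(360, 226) [383. -35. 133.]
(237, 195.7) [442. -35.  46.]
(336.5, 236.5) [439. -35.  46.]
```

The linkages stay above z = 120 and the tip is at z = 46. Now I'll push.

```bash
python3 -m pendant '[{"grip":1,"tx":-6,"ty":1,"tz":0,"roll":0},{"grip":1,"tx":-6,"ty":0,"tz":0,"roll":0},{"grip":1,"tx":-4,"ty":0,"tz":0,"roll":0},{"grip":1,"tx":-3,"ty":0,"tz":0,"roll":0}]'
python3 -m pendant '[{"grip":1,"tx":-9.6,"ty":-1.7,"tz":0,"roll":-5},{"grip":1,"tx":-9.6,"ty":-1.7,"tz":0,"roll":-5},{"grip":1,"tx":-9.6,"ty":-1.7,"tz":0,"roll":-5}]'
python3 - <<'E'
from h import *
o,M=st();print(o['ee_pos'],o['wrist_force'],'pivot in tool',(M.T@np.append(PIV['R']-o['ee_pos'][:2],0)).round(1))
T=np.eye(4);T[:3,:3]=M;T[:3,3]=o['ee_pos'];np.save('pics/w4T.npy',T)
s=snap('scene','c4.png');c=s['frame'][...,::-1]
cv2.imwrite('pics/m4.png',cv2.resize(c[150:300,150:350],None,fx=4,fy=4,interpolation=cv2.INTER_CUBIC))
E
```

```text
time: 6.85
ee_pos: [444.1, -54.9, 37.6]
tcp_rot: [0.737, 0.676, 0.0, 0.0]
wrist_force: [-0.3, 0.7, 0.5]
grip_width: -0.4
time: 7.22
ee_pos: [439.0, -83.2, 37.5]
tcp_rot: [0.642, 0.767, 0.0, -0.0]
wrist_force: [0.6, 1.5, -0.1]
grip_width: 0.4
[439.03673679 -83.22873463  37.51562571] [ 0.59044553  1.46584481 -0.06191149] pivot in tool [-24.2 107.2   0. ]
```

View pics/m4.png

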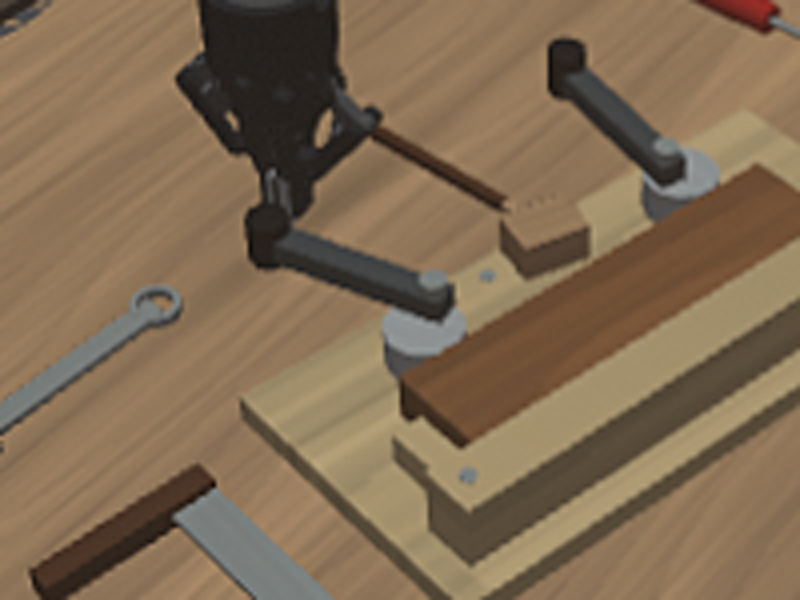

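The lever follows with about 1.5 N. I'll continue the arc.

```bash
python3 -m pendant '[{"grip":1,"tx":-9.5,"ty":-1.7,"tz":0,"roll":-5},{"grip":1,"tx":-9.5,"ty":-1.7,"tz":0,"roll":-5},{"grip":1,"tx":-9.5,"ty":-1.7,"tz":0,"roll":-5},{"grip":1,"tx":-9.5,"ty":-1.7,"tz":0,"roll":-5},{"grip":1,"tx":-9.5,"ty":-1.7,"tz":0,"roll":-5},{"grip":1,"tx":-9.5,"ty":-1.7,"tz":0,"roll":-5}]'
python3 - <<'E'
from h import *
o,M=st();print(o['ee_pos'],o['wrist_force'],'pivot in tool',(M.T@np.append(PIV['R']-o['ee_pos'][:2],0)).round(1),np.degrees(np.arctan2(M[1,0],M[0,0])))
s=snap('scene','c5.png');c=s['frame'][...,::-1]
cv2.imwrite('pics/m5.png',cv2.resize(c[150:300,150:350],None,fx=4,fy=4,interpolation=cv2.INTER_CUBIC))
E
```

```text
time: 8.02
ee_pos: [450.6, -138.8, 37.2]
tcp_rot: [0.422, 0.907, 0.0, -0.001]
wrist_force: [-1.0, 0.7, 2.1]
grip_width: -0.1
[ 450.64065961 -138.80880622   37.16325538] [-0.99642352  0.6788305   2.11296161] pivot in tool [-2.450e+01  1.077e+02 -1.000e-01] 130.1105079802998
```

View pics/m5.png

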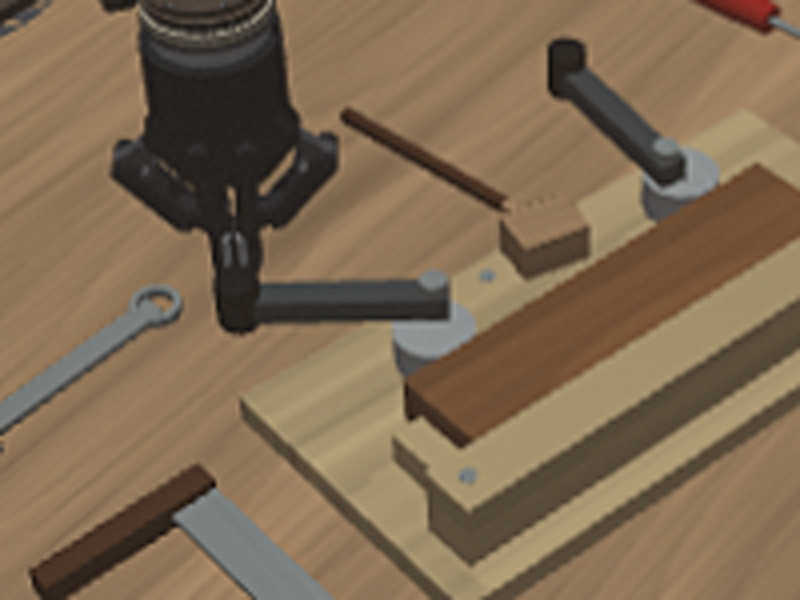

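Tracking well. About 37° is left, and I'll slow down near the stop.

```bash
python3 -m pendant '[{"grip":1,"tx":-9.5,"ty":-1.7,"tz":0,"roll":-5},{"grip":1,"tx":-9.5,"ty":-1.7,"tz":0,"roll":-5},{"grip":1,"tx":-9.5,"ty":-1.7,"tz":0,"roll":-5},{"grip":1,"tx":-9.5,"ty":-1.7,"tz":0,"roll":-5}]'
python3 -m pendant '[{"grip":1,"tx":-9.5,"ty":-1.7,"tz":0,"roll":-5},{"grip":1,"tx":-9.5,"ty":-1.7,"tz":0,"roll":-5}]'
python3 -m pendant '[{"grip":1,"tx":-3.8,"ty":-0.7,"tz":0,"roll":-2},{"grip":1,"tx":-3.8,"ty":-0.7,"tz":0,"roll":-2}]'
python3 - <<'E'
from h import *
o,M=st();print(o['ee_pos'],o['wrist_force'],'pivot in tool',(M.T@np.append(PIV['R']-o['ee_pos'][:2],0)).round(1),np.degrees(np.arctan2(M[1,0],M[0,0])))
s=snap('scene','c6.png');c=s['frame'][...,::-1]
cv2.imwrite('pics/m6.png',cv2.resize(c[150:300,150:350],None,fx=4,fy=4,interpolation=cv2.INTER_CUBIC))
E
```

```text
time: 8.57
ee_pos: [473.4, -169.2, 36.8]
tcp_rot: [0.258, 0.966, 0.0, -0.002]
wrist_force: [-2.7, 0.3, 1.4]
grip_width: 0.1
time: 8.82
ee_pos: [488.7, -181.2, 36.8]
tcp_rot: [0.173, 0.985, 0.0, -0.002]
wrist_force: [-3.2, -0.2, 1.2]
grip_width: -0.2
time: 9.07
ee_pos: [495.1, -185.1, 36.8]
tcp_rot: [0.139, 0.99, -0.0, -0.002]
wrist_force: [-5.8, -1.8, 1.1]
grip_width: 0.1
[ 495.05164255 -185.07858328   36.806102  ] [-5.75904224 -1.84330707  1.12929804] pivot in tool [-25.  108.   -0.2] 164.0563784632503
```

View pics/m6.png

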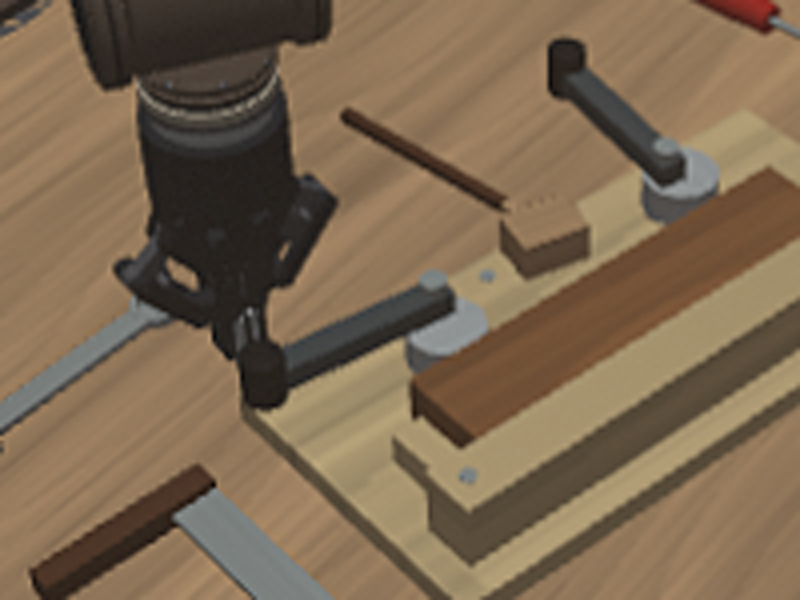

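```bash
for i in 1 2; do python3 -m pendant '[{"grip":1,"tx":-3.8,"ty":-0.7,"tz":0,"roll":-2},{"grip":1,"tx":0,"ty":0,"tz":0,"roll":0}]' | grep -E "pos|force"; done
python3 -m pendant '[{"grip":1,"tx":-2,"ty":-0.3,"tz":0,"roll":-1},{"grip":1,"tx":0,"ty":0,"tz":0,"roll":0}]'| grep -E "pos|force"
```

```text
ee_pos: [498.7, -186.8, 36.8]
wrist_force: [-4.7, -1.6, 0.7]
ee_pos: [502.1, -188.5, 36.8]
wrist_force: [-5.5, -2.0, 0.5]
ee_pos: [503.6, -189.2, 36.8]
wrist_force: [-5.5, -1.7, 0.2]
```

```bash
for i in 1 2; do python3 -m pendant '[{"grip":1,"tx":-2,"ty":0,"tz":0,"roll":0},{"grip":1,"tx":0,"ty":0,"tz":0,"roll":0}]' | grep -E "pos|force"; done
python3 - <<'E'
from h import *
s=snap('scene','c7.png');c=s['frame'][...,::-1]
cv2.imwrite('pics/m7.png',cv2.resize(c[150:300,150:350],None,fx=4,fy=4,interpolation=cv2.INTER_CUBIC))
E
```

```text
ee_pos: [505.5, -189.8, 36.8]
wrist_force: [-6.0, -3.0, 1.6]
ee_pos: [505.7, -189.8, 36.8]
wrist_force: [-12.5, -2.8, 5.3]
```

View pics/m7.png

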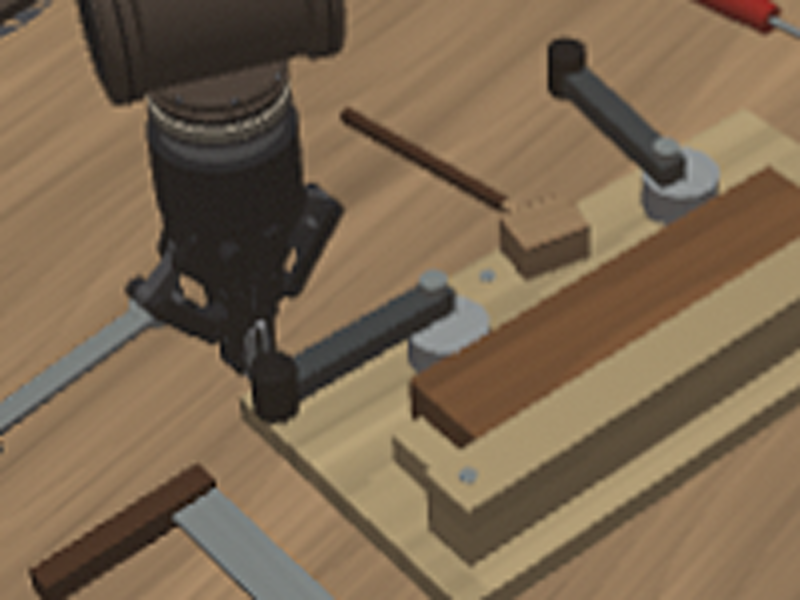

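Movement stopped at x = 505.7 while the force doubled to 12.5 N, so this is the stop. I'll press once more, then back off.

```bash
python3 -m pendant '[{"grip":1,"tx":-2,"ty":0,"tz":0,"roll":0},{"grip":1,"tx":0,"ty":0,"tz":0,"roll":0}]' | grep -E "pos|force"
python3 -m pendant '[{"grip":1,"tx":14,"ty":0,"tz":0,"roll":0},{"grip":1,"tx":12,"ty":0,"tz":0,"roll":0},{"grip":1,"tx":0,"ty":0,"tz":-50,"roll":0},{"grip":1,"tx":0,"ty":0,"tz":-50,"roll":0},{"grip":1,"tx":0,"ty":0,"tz":0,"roll":0}]'
python3 - <<'E'
from h import *
o,M=st();T=np.eye(4);T[:3,:3]=M;T[:3,3]=o['ee_pos'];np.save('pics/w8T.npy',T)
snap('wrist','w8.png')
s=snap('scene','c8.png');c=s['frame'][...,::-1]
cv2.imwrite('pics/m8.png',cv2.resize(c[150:300,180:380],None,fx=4,fy=4,interpolation=cv2.INTER_CUBIC))
p,k=PIV['L'],KN['L'];r=(k-p)/np.linalg.norm(k-p);t=np.array([r[1],-r[0]]);print('tangent L',t,np.degrees(np.arctan2(t[1],t[0])))
go(np.append(k-42*t,137))
E
```

```text
ee_pos: [505.6, -189.8, 36.7]
wrist_force: [-18.7, -2.0, 10.7]
time: 11.3
ee_pos: [489.1, -187.0, 143.0]
tcp_rot: [0.096, 0.995, -0.002, 0.006]
wrist_force: [0.2, -0.6, -0.2]
grip_width: 0.3
tangent L [0.34875212 0.937215  ] 69.58899177769221
shift tool [ 66.2 263.3   0.8] heading 169.0 q6 -1.94 t 11.4
```

View pics/m8.png

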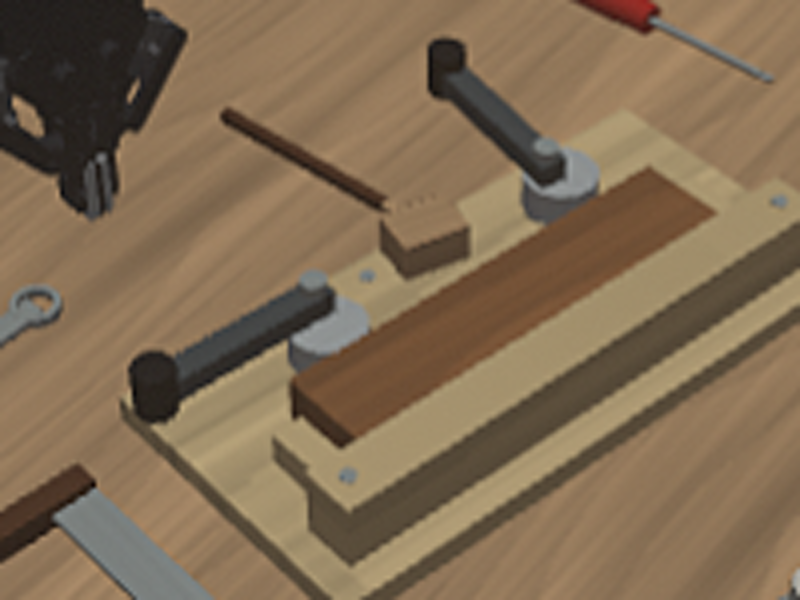

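View pics/w8.png

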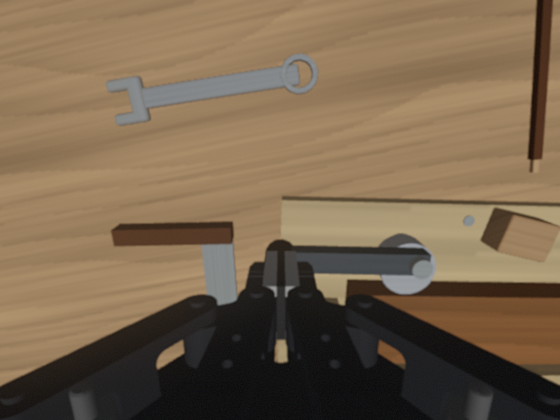

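The scene view shows the right lever lying parallel to the fence, with its knob at about (218,245). The board has been moved and the bystanders are untouched. Now the left lever.

```bash
python3 -m pendant '[{"grip":1,"tx":13,"ty":53,"tz":0,"roll":0},{"grip":1,"tx":13,"ty":53,"tz":0,"roll":0},{"grip":1,"tx":13,"ty":53,"tz":0,"roll":0},{"grip":1,"tx":13,"ty":53,"tz":0,"roll":0},{"grip":1,"tx":13,"ty":51,"tz":0,"roll":0},{"grip":1,"tx":0,"ty":0,"tz":0,"roll":0}]'
python3 -m pendant '[{"grip":1,"tx":0,"ty":0,"tz":0,"roll":10.6},{"grip":1,"tx":0,"ty":0,"tz":0,"roll":10.6},{"grip":1,"tx":0,"ty":0,"tz":0,"roll":10.6},{"grip":1,"tx":0,"ty":0,"tz":0,"roll":10.6},{"grip":1,"tx":0,"ty":0,"tz":0,"roll":10.6},{"grip":1,"tx":0,"ty":0,"tz":0,"roll":10.6},{"grip":1,"tx":0,"ty":0,"tz":0,"roll":10.6},{"grip":1,"tx":0,"ty":0,"tz":0,"roll":10.6}]'
python3 -m pendant '[{"grip":1,"tx":0,"ty":0,"tz":0,"roll":10.6},{"grip":1,"tx":0,"ty":0,"tz":0,"roll":4},{"grip":1,"tx":0,"ty":0,"tz":0,"roll":0}]'
python3 - <<'E'
from h import *
p,k=PIV['L'],KN['L'];r=(k-p)/np.linalg.norm(k-p);t=np.array([r[1],-r[0]])
go(np.append(k-42*t,36));go(np.append(k-24*t,36))
o,M=st();T=np.eye(4);T[:3,:3]=M;T[:3,3]=o['ee_pos'];print('pivot in tool',(M.T@np.append(p-o['ee_pos'][:2],0)).round(1))
c=snap('wrist','w9.png');m=T@np.array(c['mount']);print('pred knob',proj(c,np.append(k,74),m),'piv',proj(c,np.append(p,66),m))
f=k-22*t;q=(M.T@np.append(p-f,0))[:2]
for d in(2,5):
    a=np.radians(d);A=np.array([[np.cos(a),-np.sin(a)],[np.sin(a),np.cos(a)]]);print(d,q,(q-A@q).round(2))
E
```

```text
time: 12.15
ee_pos: [470.0, 88.3, 135.2]
tcp_rot: [0.093, 0.996, 0.0, -0.002]
wrist_force: [0.5, -0.5, -0.7]
grip_width: -0.2
time: 13.15
ee_pos: [471.2, 84.2, 135.7]
tcp_rot: [0.744, 0.668, -0.001, -0.001]
wrist_force: [0.8, -0.7, -0.7]
grip_width: 0.2
time: 13.52
ee_pos: [471.3, 84.4, 136.0]
tcp_rot: [0.821, 0.571, -0.001, -0.001]
wrist_force: [-0.3, -0.4, -0.1]
grip_width: 0.2
shift tool [  1.5  -0.3 100. ] heading 69.6 q6 0.32 t 13.53
shift tool [ 19.5  -0.3 100. ] heading 69.6 q6 0.32 t 13.53
pivot in tool [ 43.4 110.5  -0.3]
pred knob [280.55328638 157.94790038] piv [439.98253875 157.14831829]
2 [ 21.98542009 110.96960637] [ 3.89 -0.7 ]
5 [ 21.98542009 110.96960637] [ 9.76 -1.49]
```

View pics/w9.png

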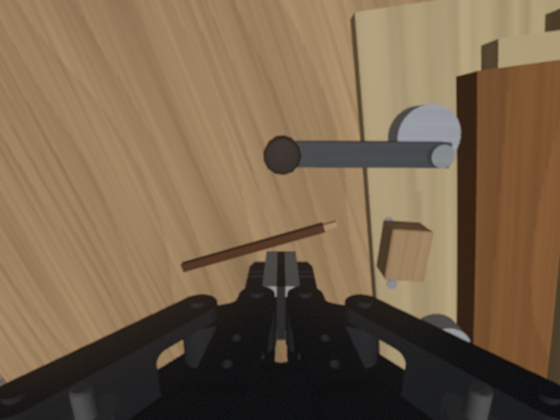

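The left knob at (281,156) and its pivot bolt at (442,156) match the predictions to about 2 px. I'll descend and push the left lever in the +x tool direction.

```bash
python3 -m pendant '[{"grip":1,"tx":0,"ty":0,"tz":40,"roll":0},{"grip":1,"tx":0,"ty":0,"tz":40,"roll":0},{"grip":1,"tx":0,"ty":0,"tz":20,"roll":0},{"grip":1,"tx":0,"ty":0,"tz":0,"roll":0},{"grip":1,"tx":7,"ty":0,"tz":0,"roll":0},{"grip":1,"tx":7,"ty":0,"tz":0,"roll":0},{"grip":1,"tx":5,"ty":0,"tz":0,"roll":0}]'
python3 -m pendant '[{"grip":1,"tx":9.8,"ty":-1.5,"tz":0,"roll":5},{"grip":1,"tx":9.8,"ty":-1.5,"tz":0,"roll":5},{"grip":1,"tx":9.8,"ty":-1.5,"tz":0,"roll":5},{"grip":1,"tx":9.8,"ty":-1.5,"tz":0,"roll":5}]'
python3 - <<'E'
from h import *
p=PIV['L']
o,M=st();print('pivot in tool',(M.T@np.append(p-o['ee_pos'][:2],0)).round(1),np.degrees(np.arctan2(M[1,0],M[0,0])))
snap('side','s10.png')
s=snap('scene','c10.png');c=s['frame'][...,::-1]
cv2.imwrite('pics/m10.png',cv2.resize(c[130:280,230:430],None,fx=4,fy=4,interpolation=cv2.INTER_CUBIC))
E
```

```text
time: 14.45
ee_pos: [479.8, 103.6, 38.5]
tcp_rot: [0.821, 0.571, 0.001, 0.001]
wrist_force: [0.4, -0.2, 0.0]
grip_width: 0.1
time: 14.95
ee_pos: [491.9, 140.7, 38.0]
tcp_rot: [0.908, 0.419, -0.0, 0.0]
wrist_force: [-0.1, -1.7, 0.5]
grip_width: -0.1
pivot in tool [ 22.5 109.9   0. ] 49.50226790215634
```

View pics/m10.png

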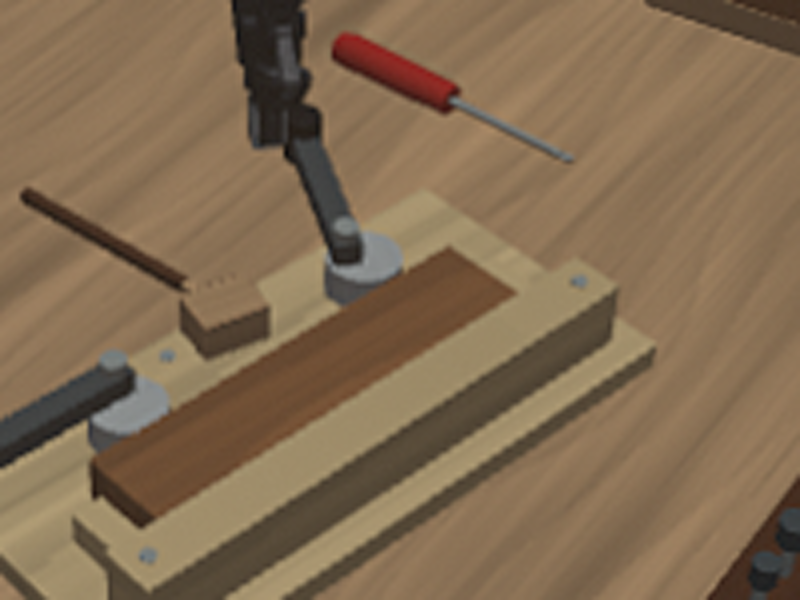

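The left lever follows. I'll continue the arc.

```bash
python3 -m pendant '[{"grip":1,"tx":9.7,"ty":-1.5,"tz":0,"roll":5},{"grip":1,"tx":9.7,"ty":-1.5,"tz":0,"roll":5},{"grip":1,"tx":9.7,"ty":-1.5,"tz":0,"roll":5},{"grip":1,"tx":9.7,"ty":-1.5,"tz":0,"roll":5},{"grip":1,"tx":9.7,"ty":-1.5,"tz":0,"roll":5}]'
python3 -m pendant '[{"grip":1,"tx":9.7,"ty":-1.5,"tz":0,"roll":5},{"grip":1,"tx":9.7,"ty":-1.5,"tz":0,"roll":5},{"grip":1,"tx":9.7,"ty":-1.5,"tz":0,"roll":5},{"grip":1,"tx":9.7,"ty":-1.5,"tz":0,"roll":5}]'
python3 - <<'E'
from h import *
p=PIV['L']
o,M=st();print('pivot in tool',(M.T@np.append(p-o['ee_pos'][:2],0)).round(1),np.degrees(np.arctan2(M[1,0],M[0,0])))
s=snap('scene','c11.png');c=s['frame'][...,::-1]
cv2.imwrite('pics/m11.png',cv2.resize(c[130:280,230:430],None,fx=4,fy=4,interpolation=cv2.INTER_CUBIC))
E
```

```text
time: 15.68
ee_pos: [523.5, 176.9, 37.4]
tcp_rot: [0.977, 0.213, -0.001, -0.0]
wrist_force: [-1.7, 0.3, -0.2]
grip_width: -0.1
time: 16.18
ee_pos: [558.7, 194.1, 37.4]
tcp_rot: [0.999, 0.04, -0.001, -0.0]
wrist_force: [-1.5, 0.7, -0.1]
grip_width: -0.4
pivot in tool [ 2.270e+01  1.098e+02 -1.000e-01] 4.570149542942853
```

View pics/m11.png

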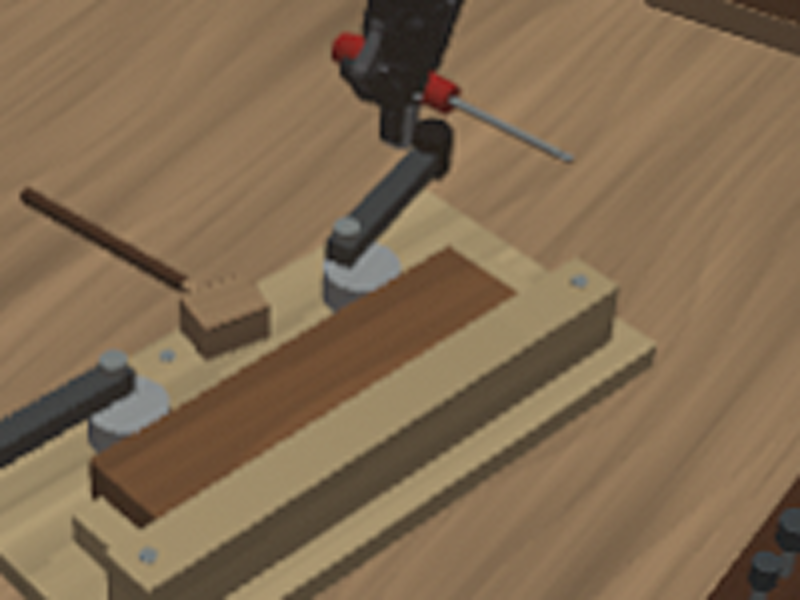

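```bash
python3 -m pendant '[{"grip":1,"tx":7.8,"ty":-1.3,"tz":0,"roll":4},{"grip":1,"tx":7.8,"ty":-1.3,"tz":0,"roll":4},{"grip":1,"tx":0,"ty":0,"tz":0,"roll":0}]'| grep -E "pos|force"
python3 -m pendant '[{"grip":1,"tx":3.9,"ty":-0.7,"tz":0,"roll":2},{"grip":1,"tx":3.9,"ty":-0.7,"tz":0,"roll":2},{"grip":1,"tx":0,"ty":0,"tz":0,"roll":0}]'| grep -E "pos|force"
python3 -m pendant '[{"grip":1,"tx":3.9,"ty":-0.7,"tz":0,"roll":2},{"grip":1,"tx":0,"ty":0,"tz":0,"roll":0}]'| grep -E "pos|force"
python3 -m pendant '[{"grip":1,"tx":3.9,"ty":-0.7,"tz":0,"roll":2},{"grip":1,"tx":0,"ty":0,"tz":0,"roll":0}]'| grep -E "pos|force"
```

```text
ee_pos: [574.6, 197.1, 37.3]
wrist_force: [-0.7, 0.3, -0.8]
ee_pos: [582.1, 197.9, 37.3]
wrist_force: [-4.7, 0.5, 1.4]
ee_pos: [586.2, 198.2, 37.3]
wrist_force: [-5.2, 0.8, 2.1]
ee_pos: [590.2, 198.2, 37.3]
wrist_force: [-4.7, 0.9, 1.9]
```

```bash
for i in 1 2 3; do python3 -m pendant '[{"grip":1,"tx":2,"ty":0,"tz":0,"roll":0},{"grip":1,"tx":0,"ty":0,"tz":0,"roll":0}]' | grep -E "pos|force"; done
```

```text
ee_pos: [590.2, 198.2, 37.3]
wrist_force: [-10.0, 2.9, 4.7]
ee_pos: [590.2, 198.2, 37.2]
wrist_force: [-14.0, 2.8, 8.8]
ee_pos: [590.1, 198.2, 37.2]
wrist_force: [-20.5, 2.4, 13.3]
```

The finger stopped dead at x = 590.2 while the force rose from 5 to 20 N, so this is the stop. I'll back off, rise clear and check.

```bash
python3 -m pendant '[{"grip":1,"tx":-14,"ty":0,"tz":0,"roll":0},{"grip":1,"tx":-14,"ty":0,"tz":0,"roll":0},{"grip":1,"tx":0,"ty":0,"tz":-50,"roll":0},{"grip":1,"tx":0,"ty":0,"tz":-50,"roll":0},{"grip":1,"tx":0,"ty":0,"tz":-60,"roll":0},{"grip":1,"tx":-40,"ty":0,"tz":-60,"roll":0},{"grip":1,"tx":-40,"ty":0,"tz":0,"roll":0},{"grip":1,"tx":0,"ty":0,"tz":0,"roll":0}]'
python3 - <<'E'
from h import *
o,M=st();T=np.eye(4);T[:3,:3]=M;T[:3,3]=o['ee_pos'];np.save('pics/w12T.npy',T)
print(o['ee_pos'],o['wrist_force'])
snap('wrist','w12.png');a=snap('scene','c12.png')['frame'][...,::-1];b=snap('side','s12.png')['frame'][...,::-1]
cv2.imwrite('pics/m12.png',cv2.resize(a[150:300,200:400],None,fx=4,fy=4,interpolation=cv2.INTER_CUBIC))
cv2.imwrite('pics/n12.png',cv2.resize(b[140:290,170:370],None,fx=4,fy=4,interpolation=cv2.INTER_CUBIC))
E
```

```text
time: 19.23
ee_pos: [494.6, 217.6, 250.5]
tcp_rot: [0.995, -0.098, 0.002, -0.0]
wrist_force: [0.1, 0.9, 0.3]
grip_width: -0.2
[494.55503539 217.56041416 250.47960756] [0.12594513 0.87415387 0.26636769]
```

View pics/m12.png

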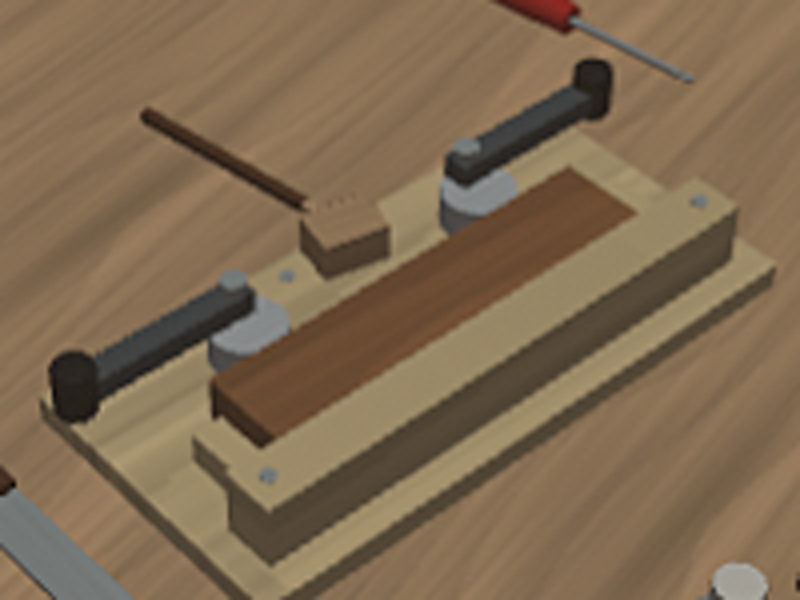

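View pics/n12.png

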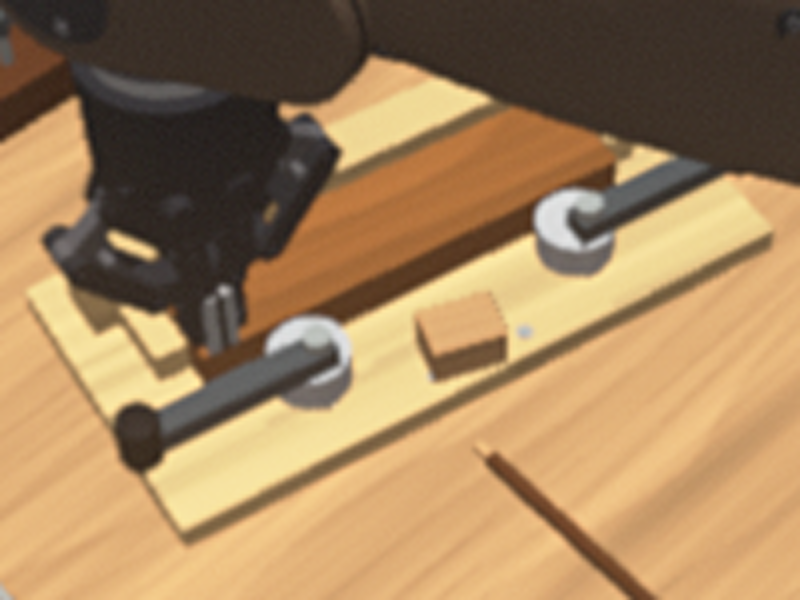

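View pics/w12.png

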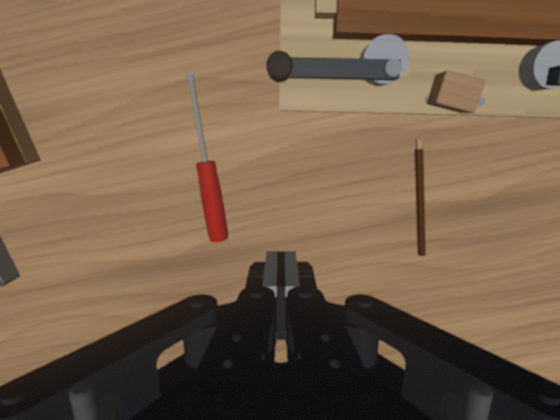

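```bash
python3 -m pendant '[{"grip":1,"tx":0,"ty":50,"tz":0,"roll":0},{"grip":1,"tx":0,"ty":50,"tz":0,"roll":0},{"grip":1,"tx":0,"ty":50,"tz":0,"roll":0},{"grip":1,"tx":20,"ty":50,"tz":0,"roll":0},{"grip":1,"tx":20,"ty":30,"tz":0,"roll":0},{"grip":1,"tx":20,"ty":0,"tz":0,"roll":0},{"grip":1,"tx":0,"ty":0,"tz":0,"roll":0},{"grip":1,"tx":0,"ty":0,"tz":0,"roll":0}]'
python3 - <<'E'
from h import *
o,M=st();T=np.eye(4);T[:3,:3]=M;T[:3,3]=o['ee_pos'];np.save('pics/w13T.npy',T)
c=snap('wrist','w13.png')
s=load('c12');S=lambda x,y:(200+x/4,150+y/4)
for n,k,p in(('R',(74,367),(233,280)),('L',(593,72),(467,148))):
    K=onplane(s,*S(*k),74);P=onplane(s,*S(*p),66);d=(K-P)[:2];print(n,K.round(),P.round(),np.linalg.norm(d).round(1),np.degrees(np.arctan2(d[1],d[0])).round(1))
A=onplane(s,*S(268,476),63);B=onplane(s,*S(699,202),63);d=B-A;print('fence',np.degrees(np.arctan2(d[1],d[0])))
w=c['frame'][...,::-1];cv2.imwrite('pics/w13c.png',cv2.resize(w[0:250,:],None,fx=1.42,fy=1.42))
E
```

```text
time: 20.38
ee_pos: [508.9, -20.2, 248.7]
tcp_rot: [0.995, -0.099, -0.001, -0.0]
wrist_force: [0.2, -0.4, 0.2]
grip_width: 0.1
R [ 531. -198.   74.] [551. -87.  66.] 112.2 -100.1
L [617. 189.  74.] [591.  88.  66.] 104.0 75.4
fence 77.59415052580454
```

View pics/w13.png

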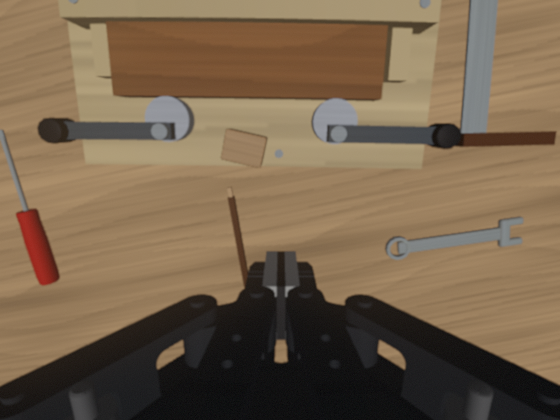

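Run:
```python
from h import *
w=cv2.imread('pics/w13.png');cv2.imwrite('pics/w13c.png',np.vstack([cv2.resize(w[0:110,60:260],None,fx=4,fy=2.7,interpolation=cv2.INTER_CUBIC),cv2.resize(w[0:110,250:450],None,fx=4,fy=2.7,interpolation=cv2.INTER_CUBIC)]))
```

```text
(no output)
```

View pics/w13c.png

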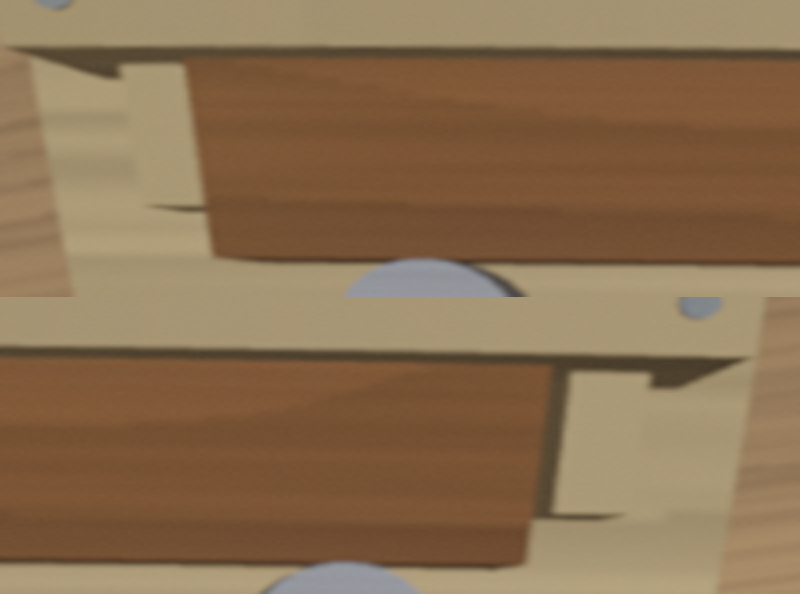

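Run:
```python
from h import *
c=load('w13');m=np.load('pics/w13T.npy')@np.array(c['mount'])
g=cv2.cvtColor(c['frame'],cv2.COLOR_RGB2GRAY).astype(float)
ps=np.radians(-12.5);X=np.array([np.cos(ps),np.sin(ps)]);Y=np.array([-X[1],X[0]])
import sys
for u in (116,150,200,250,300,350,382):
    col=g[8:40,u-1:u+2].mean(1);d=np.diff(col);
    f=np.argmin(d);
    b=f+1+np.argmax(d[f+1:f+9])
    def sub(i): 
        i=min(max(i,1),len(d)-2);w=abs(d[i-1:i+2]);return 8+i+0.5+(w@[-1,0,1])/w.sum()
    F=onplane(c,u,sub(f),63,m)[:2];B=onplane(c,u,sub(b),48,m)[:2]
    e=g[80:115,u-1:u+2].mean(1);
    print(u,round(sub(f),2),round(sub(b),2),'fence x',(F@X).round(1),'board x',(B@X).round(1),'gap',((F-B)@X).round(2))
```

```text
116 16.68 20.72 fence x 662.6 board x 663.1 gap -0.48
150 16.74 20.72 fence x 662.7 board x 663.3 gap -0.54
200 17.39 21.29 fence x 662.6 board x 663.2 gap -0.62
250 17.62 21.61 fence x 663.1 board x 663.7 gap -0.57
300 18.62 22.61 fence x 663.1 board x 663.7 gap -0.57
350 19.56 23.56 fence x 663.4 board x 664.0 gap -0.57
382 20.53 24.51 fence x 663.4 board x 664.0 gap -0.57
```

The board-to-fence gap is the same along the whole length: -0.5 to -0.6 mm, which is zero within calibration, so the board is flush. I'll hand in.

Run:
```python
from h import *
from station import job_done
a=load('scene0')['frame'].astype(int);b=snap('scene','c14.png')['frame'].astype(int)
d=np.abs(a-b).max(2)>40
for n,(u0,u1,v0,v1) in dict(wrench=(130,198,218,270),square=(156,252,266,326),screwdriver=(310,376,136,172),pencil=(234,276,174,203),offcut=(273,299,196,220)).items(): print(n,d[v0:v1,u0:u1].sum())
print(job_done())
```

```text
wrench 0
square 0
screwdriver 69
pencil 0
offcut 14
the job is handed in; nothing more can be done
None
```

Run:
```python
from h import *
a=cv2.imread('pics/scene0.png');b=cv2.imread('pics/c14.png')
cv2.imwrite('pics/cmp.png',np.hstack([cv2.resize(i[130:230,260:390],None,fx=3,fy=3) for i in(a,b)]))
```

```text
(no output)
```

View pics/cmp.png

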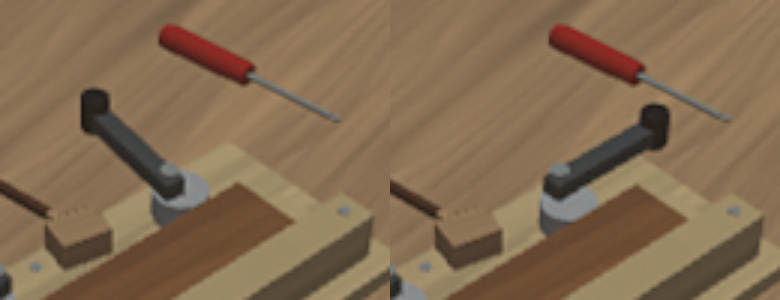

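Both cam levers are pushed outward to their stops and the board is clamped flat against the fence. I pushed each knob round with the shut fingertips, right lever first. The job was handed in at about 20.5 s with the arm clear of everything.

**Stops:** each lever stopped dead while the force kept rising. The highest reading was about 25 N in total at the wrist, on the left lever. In the picture both levers lie within about 2.5° of parallel to the fence, which is about my measuring error.

**Board:** the gap to the fence measured -0.5 to -0.6 mm at seven places along the length. That is zero within the calibration, with no skew.

**Bystanders:** before and after pictures show no change at the wrench, square and pencil. The small differences at the screwdriver and offcut look harmless. The side-by-side view shows both where they were, and near the screwdriver the change is the left knob's new position.

**What disagreed:** the shut fingertips stand about 14 mm behind the TCP, not 17 mm ahead as stated. My first pass on the right lever therefore went just over the knob without touching it, and I repeated it about 27 mm lower.

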